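Hang the full gift tins on the snap hooks, box the empty ones

TASK

The gift tins lying on the sweet stall's counter all look alike, but some are full and some are empty: heft each one to tell. Snap every full tin by its loop into one of the display rail's hooks, so that it hangs free with the gate shut behind the loop, and put every empty tin into the clear refill box. When all the empty tins are in, shut the box's lid; leave the loose sweets, price cards and labeller where they are.

Things in the scene. Friction and masses are not known exactly. Their poses are not given: they have to be found in the camera images.
- tin_a: gift tin, lilac body, cream lid, 100 (its x) x 50 (y) x 30 (z) mm, lying flat; all the tins look the same, whether full of sweets (about 220 g) or empty (about 50 g): only the weight tells. Three to five are there, the rest absent. Origin: centre of its underside; x: towards its hanging loop; z: up through the lid
- eye_a (a point): middle of the end wire of tin_a's hanging loop: a stiff brass eye of 5 mm round wire, fixed in the plane of the tin at half its height (15 mm above its underside), standing out from its +x end; hole 25 mm (x) by 26 mm (y). This point lies 78 mm from the tin's middle along x. Axes as the tin's
- tin_b: gift tin, lilac body, cream lid, 100 (its x) x 50 (y) x 30 (z) mm, lying flat; all the tins look the same, whether full of sweets (about 220 g) or empty (about 50 g): only the weight tells. Three to five are there, the rest absent. Origin: centre of its underside; x: towards its hanging loop; z: up through the lid
- eye_b (a point): middle of the end wire of tin_b's hanging loop: a stiff brass eye of 5 mm round wire, fixed in the plane of the tin at half its height (15 mm above its underside), standing out from its +x end; hole 25 mm (x) by 26 mm (y). This point lies 78 mm from the tin's middle along x. Axes as the tin's
- tin_c: gift tin, lilac body, cream lid, 100 (its x) x 50 (y) x 30 (z) mm, lying flat; all the tins look the same, whether full of sweets (about 220 g) or empty (about 50 g): only the weight tells. Three to five are there, the rest absent. Origin: centre of its underside; x: towards its hanging loop; z: up through the lid
- eye_c (a point): middle of the end wire of tin_c's hanging loop: a stiff brass eye of 5 mm round wire, fixed in the plane of the tin at half its height (15 mm above its underside), standing out from its +x end; hole 25 mm (x) by 26 mm (y). This point lies 78 mm from the tin's middle along x. Axes as the tin's
- tin_d: gift tin, lilac body, cream lid, 100 (its x) x 50 (y) x 30 (z) mm, lying flat; all the tins look the same, whether full of sweets (about 220 g) or empty (about 50 g): only the weight tells. Three to five are there, the rest absent. Origin: centre of its underside; x: towards its hanging loop; z: up through the lid
- eye_d (a point): middle of the end wire of tin_d's hanging loop: a stiff brass eye of 5 mm round wire, fixed in the plane of the tin at half its height (15 mm above its underside), standing out from its +x end; hole 25 mm (x) by 26 mm (y). This point lies 78 mm from the tin's middle along x. Axes as the tin's
- tin_e: gift tin, lilac body, cream lid, 100 (its x) x 50 (y) x 30 (z) mm, lying flat; all the tins look the same, whether full of sweets (about 220 g) or empty (about 50 g): only the weight tells. Three to five are there, the rest absent. Origin: centre of its underside; x: towards its hanging loop; z: up through the lid
- eye_e (a point): middle of the end wire of tin_e's hanging loop: a stiff brass eye of 5 mm round wire, fixed in the plane of the tin at half its height (15 mm above its underside), standing out from its +x end; hole 25 mm (x) by 26 mm (y). This point lies 78 mm from the tin's middle along x. Axes as the tin's
- rail: steel display rail on two feet: a 14 mm bar along its y, 380 mm long, 266 mm above the counter, on posts at y = +175 and -175 mm; bar and posts lie at x = +18 mm. Three snap hooks hang from it at y = +110, 0, -110 mm. Origin: on the counter below the hooks; x: away from the seller (robot), z: up
- hook1 (a point): snap hook 1, at y = +110 mm of the rail: steel J of 6 mm bar in the rail's x-z plane, shank up at x = +18 mm, free nose standing up at x = -13 mm, its tip 35 mm above this point; the mouth between them faces up, closed by the gate. This point: middle of a 5 mm loop wire resting in the bottom of the J, 200 mm above the counter; axes as the rail's
- gate1 (a joint): sprung gate of snap hook 1: a 4 mm bar, 25 mm long, from the shank (x = +13.5 mm, 40 mm above hook1) down to the nose; 0 rad shut, to 1.15 when pushed down into the hook; it springs shut. A loop wire pressed down on it just inside the nose (x about -3 mm), the nose standing up through the loop, passes it about 14 mm above the point; this takes 3 to 6 N, more than a tin's weight
- hook2 (a point): snap hook 2, at y = 0 mm of the rail: steel J of 6 mm bar in the rail's x-z plane, shank up at x = +18 mm, free nose standing up at x = -13 mm, its tip 35 mm above this point; the mouth between them faces up, closed by the gate. This point: middle of a 5 mm loop wire resting in the bottom of the J, 200 mm above the counter; axes as the rail's
- gate2 (a joint): sprung gate of snap hook 2: a 4 mm bar, 25 mm long, from the shank (x = +13.5 mm, 40 mm above hook2) down to the nose; 0 rad shut, to 1.15 when pushed down into the hook; it springs shut. A loop wire pressed down on it just inside the nose (x about -3 mm), the nose standing up through the loop, passes it about 14 mm above the point; this takes 3 to 6 N, more than a tin's weight
- hook3 (a point): snap hook 3, at y = -110 mm of the rail: steel J of 6 mm bar in the rail's x-z plane, shank up at x = +18 mm, free nose standing up at x = -13 mm, its tip 35 mm above this point; the mouth between them faces up, closed by the gate. This point: middle of a 5 mm loop wire resting in the bottom of the J, 200 mm above the counter; axes as the rail's
- gate3 (a joint): sprung gate of snap hook 3: a 4 mm bar, 25 mm long, from the shank (x = +13.5 mm, 40 mm above hook3) down to the nose; 0 rad shut, to 1.15 when pushed down into the hook; it springs shut. A loop wire pressed down on it just inside the nose (x about -3 mm), the nose standing up through the loop, passes it about 14 mm above the point; this takes 3 to 6 N, more than a tin's weight
- refill_box: open clear plastic box, fixed on the counter, 180 (x) x 260 (y) x 75 (z) mm outside, walls 4 mm, floor 4 mm. Origin: centre of its underside; z: up; its lid is hinged along the top outer edge of its +x wall (x = +90 mm, 75 mm above the counter)
- box_lid (a joint): clear lid of the refill box, hinged on the top edge of the box's +x wall, a flat panel reaching 180 mm from the hinge (towards the box's -x when shut), 260 mm wide, 6 mm thick (10 mm at its raised white rim): 0 rad shut, 1.9 rad fully open (leaning outwards). It starts open, at about 1.65 rad, on a stiff hinge that stays where it is left; pushing it over at its free edge takes 1 to 3 N
- sweet1: pink sweet in a white paper cup, 34 mm wide, 31 mm high; not part of the job. Origin: centre of its underside
- sweet2: caramel sweet in a white paper cup, 34 mm wide, 31 mm high; not part of the job. Origin: centre of its underside
- card_left: blank price card in a wire clip on a round steel foot, 42 mm wide at the foot, 75 mm at the card, 115 mm high; not part of the job. Origin: centre of its underside
- card_right: blank price card in a wire clip on a round steel foot, 42 mm wide at the foot, 75 mm at the card, 115 mm high; not part of the job. Origin: centre of its underside
- labeller: black hand labeller with a red button, about 60 x 250 x 60 mm; not part of the job. Origin: underside of its body
There are look-alikes about, which are no part of the job. Leave any green or red look-alike of the tin_b alone. What is shaped like the tin_e but turquoise is not meant.

How it is judged:
By the outcome, as a careful person would: the job done as asked, in the order asked, and still so for the second after the job is handed in, with the robot touching nothing.
Of tin_c, tin_d, tin_e only 1 to 3 are there at a start; the rules pass over those that are not, and their reading is None.
At some moment in a run one of tin_a, tin_b, tin_c, tin_d, tin_e may be knocked a few centimetres aside while the robot is not near it.
It also fails if it takes over 210 s, if anything falls off the work surface, if the arm or the gripper's body presses on something with over 40 N, if the wrist force passes 120 N, or if a joint passes its speed limit or range.

ROBOT

A 6-joint arm with a two-finger parallel gripper is mounted at the origin on the work surface. World frame = base frame: x ahead of the robot, y to its left, z up, the work surface at z = 0. Lengths are in m, angles in rad, forces in N, time in s.
With the tool pointing down it reaches from about 0.275 to 0.975 m from the base axis. Payload 8.4 kg.
Tool frame: the origin (TCP) lies at the very end of the fingers, on their centre line; the grasp point (between the pads) lies pinch_z behind it (pinch_z is the distance from the TCP to the grasp point, in m); z points along the fingers, y is the line along which they close (so a half turn about z gives the same grasp; the last joint's range is limited). The gripper opens to 92 mm and grips with 3 to 60 N. Pads are 20 mm wide; open, the fingers measure 128 mm over their backs; the gripper's body (75 mm by 189 mm) begins 69 mm behind the grasp point.
Start: joints at [1.191, 0.353, 1.633, -0, 1.155, -0.002], TCP at [0.231, 0.581, 0.215] pointing down, gripper open.
Joint ranges: [-2.63, 2.63], [-0.92, 2.1], [0.06, 2.66], [-1.3, 4.44], [0, 2.69], [-3.02, 3.02]. Speed limits (rad/s): [2.22, 2.22, 2.79, 3.14, 3.14, 3.14].

INTERFACE

Orientations are given as a unit quaternion [w, x, y, z].
In Python, from workcell import move_ptp, servo_line, movej, gripper_to, hold, ik, camera, IKError, job_done, current_time_s, current_joint_pos, current_joint_velocities, current_effort, current_position, current_tcp_rot, current_ft_force, current_ft_torque, current_grip_width, current_gripper_force, pinch_z gives the robot as it stands. Calls block until the motion is done:
- move_ptp(position, orientation): joint-space move of the TCP to a pose.
- servo_line(position, attitude=None, speed=0.15, stop_force=None): straight line of the TCP; attitude=None keeps the orientation; speed is the mean speed in m/s. With stop_force (N) it stops when the force on the tool has changed by that much, and returns True; else False.
- movej(angles): joint-space move.
- gripper_to(opening, squeeze=None): opening from 0.0 (shut) to 1.0 (fully open); squeeze is the grip in N (None keeps the last); returns when the fingers have stopped.
- hold(seconds).
- ik(position, orientation): joint angles nearest the present ones, or None.
- camera(name): name is "scene" or "top"; returns a dict with "color" (420x560x3 uint8, red, green, blue), "depth" (420x560 float32, m along the optical axis (not along the pixel's ray), 0 where there is no reading), "vfov" (degrees; the focal length in pixels is half the picture's height over the tangent of half this angle, whatever the lens; pixels are square), "cx", "cy" (the principal point, pixels), "D" ([k1, k2, p1, p2, k3] as OpenCV has them; the pictures are not rectified), "extrinsics" (4x4, takes a point from camera to world coordinates). Camera axes: x right, y up, looking along -z (the intrinsics and any distortion apply to the point x, -y, -z); pixel columns grow to the right and rows downward; lengths in m; the calibration is good to about 2 mm. A picture is of the moment at which its call begins.
A pose or a line that the arm cannot do raises IKError and nothing moves.
- job_done(): hands the job in; it is judged then, once.
Readings, each from a call of its own:
- current_time_s(): time.
- current_joint_pos(): joint angles.
- current_joint_velocities(): joint speeds.
- current_effort(): joint torques, N m.
- current_position(): TCP position.
- current_tcp_rot(): TCP orientation.
- current_ft_force(): force on the tool from outside, world axes, zero at the start.
- current_ft_torque(): the same for the moment, N m.
- current_grip_width(): opening from 0.0 (shut) to 1.0 (fully open).
- current_gripper_force(): force on a finger pad.
Only numpy, scipy, OpenCV 4.12 (cv2) and the standard library are available. Lean on these libraries where they do the work, as an engineer would, in place of code of your own. Each camera call takes 0.05 s, during which the arm holds its last target. There are 200 camera calls.

## Working session

There is one attempt and no reset: what is moved stays moved. The work goes in short steps, each a Python script; the robot and the scene stay as the last script left them, time stands still between calls to the robot, and variables do not carry over. Pictures are saved under pics/ and viewed, at most 14 in all, crops included, and the job is handed in when it is done.

```bash
mkdir -p pics; ls; cat > h.py <<'E'
import numpy as np, cv2
from workcell import *
def shot(name):
    c=camera(name); f=c["color"].shape[0]/2/np.tan(np.radians(c["vfov"])/2)
    c["K"]=np.array([[f,0,c["cx"]],[0,f,c["cy"]],[0,0,1]]); return c
def world(c,uv,d=None):
    """pixels Nx2 -> world, using depth"""
    uv=np.atleast_2d(np.array(uv,float))
    if d is None: d=c["depth"][uv[:,1].astype(int),uv[:,0].astype(int)]
    n=cv2.undistortPoints(uv.reshape(-1,1,2),c["K"],np.array(c["D"],float)).reshape(-1,2)
    P=np.c_[n[:,0]*d,-n[:,1]*d,-d*np.ones(len(n))]
    E=np.array(c["extrinsics"]); return P@E[:3,:3].T+E[:3,3]
def cloud(c):
    h,w=c["depth"].shape; v,u=np.mgrid[:h,:w]
    return world(c,np.c_[u.ravel(),v.ravel()],c["depth"].ravel()).reshape(h,w,3)
def save(c,name,crop=None,s=1):
    im=c["color"][...,::-1]
    if crop: im=im[crop[1]:crop[3],crop[0]:crop[2]]
    cv2.imwrite("pics/"+name,cv2.resize(im,None,fx=s,fy=s,interpolation=cv2.INTER_CUBIC))
E
python3 - <<'E'
from h import *
for n in("top","scene"):
    c=shot(n); save(c,n+"0.png",s=1.4); print(n,np.round(c["extrinsics"],3).tolist(),c["vfov"],c["D"])
print(pinch_z if not callable(pinch_z) else pinch_z(),current_tcp_rot(),current_time_s(),current_ft_force(),current_grip_width())
E
```

```text
pics
top [[0.016, 0.996, -0.084, 0.392], [-1.0, 0.018, 0.02, 0.045], [0.021, 0.084, 0.996, 1.152], [0.0, 0.0, 0.0, 1.0]] 57.2639455340361 [-0.03523414  0.          0.          0.          0.        ]
scene [[-0.368, -0.553, 0.748, 1.373], [0.93, -0.199, 0.31, 0.399], [-0.023, 0.809, 0.587, 0.837], [0.0, 0.0, 0.0, 1.0]] 48.529792434828465 [-0.02410387  0.          0.          0.          0.        ]
0.0187 [-1.04259475e-04  1.87763034e-01  9.82214147e-01 -6.34017252e-04] 0.1 [0.37230442 0.0614935  0.12598495] 1.0027677152849157
```

View pics/top0.png

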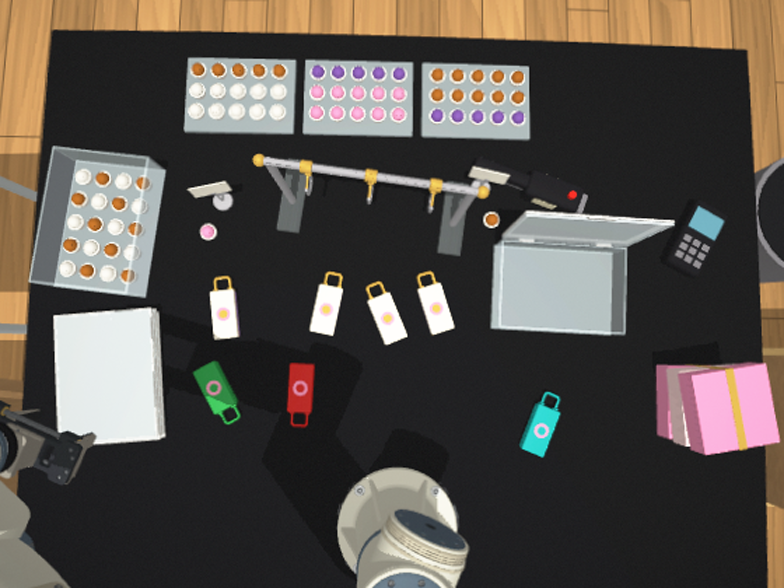

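View pics/scene0.png

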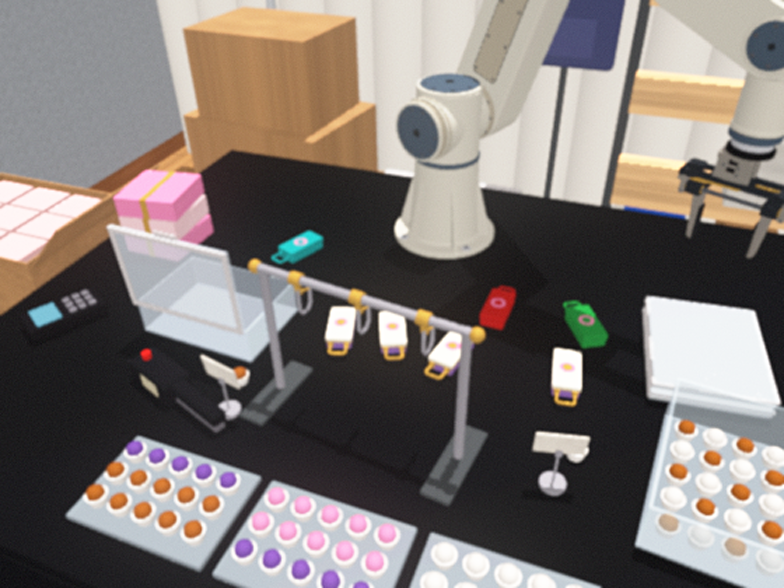

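The images show four cream-lidded tins (1.4x top px): (224,312), (326,305), (387,316) and (435,304). The look-alikes are green (216,392), red (300,392) and turquoise (541,425), plus the filled sweet box on the left at (100,220). The refill box is the empty one with an open lid at (560,285), and the hooks are at about (307,180), (370,190) and (433,200). Next I'll measure them.

```bash
cat >> h.py <<'E'
def tins(c=None):
    """(centre xy, yaw, eye xy) of every cream-lidded tin, from the top camera"""
    c=c or shot("top"); P=cloud(c); rgb=c["color"].astype(int)
    hsv=cv2.cvtColor(c["color"],cv2.COLOR_RGB2HSV).astype(int)
    z=P[...,2]; lid=(rgb.min(2)>150)&(z>.02)&(z<.042)&(P[...,0]>.25)&(abs(P[...,1])<.5)
    lid=cv2.morphologyEx(lid.astype(np.uint8),cv2.MORPH_CLOSE,np.ones((9,9)))
    n,lab,st,_=cv2.connectedComponentsWithStats(lid); out=[]
    brass=(hsv[...,0]>10)&(hsv[...,0]<32)&(hsv[...,1]>110)&(hsv[...,2]>90)&(z<.04)
    for i in range(1,n):
        if st[i,4]<250: continue
        q=np.argwhere(lab==i)[:,::-1]; W=world(c,q)      # lid plane
        (cx,cy),(a,b),_=cv2.minAreaRect(W[:,:2].astype(np.float32)); m=np.array([cx,cy])
        if not(.08<max(a,b)<.115 and .035<min(a,b)<.062): print("odd",m,a,b); continue
        d=np.linalg.norm(P[...,:2]-m,axis=2); e=P[brass&(d>.05)&(d<.095)][:,:2]
        if len(e)<5: print("no eye",m); continue
        far=e[np.linalg.norm(e-m,axis=1)>.072].mean(0) if (np.linalg.norm(e-m,axis=1)>.072).any() else e.mean(0)
        ax=cv2.PCACompute(W[:,:2].astype(np.float32),None)[1][0]; ax=ax*np.sign(ax@(far-m))
        out.append((m,float(np.arctan2(ax[1],ax[0])),far,(a,b),float(np.median(W[:,2])),len(e)))
    return out
E
python3 - <<'E'
from h import *
c=shot("top"); P=cloud(c)
np.set_printoptions(precision=4,suppress=True)
for t in tins(c): print(t, np.degrees(t[1]), np.linalg.norm(t[2]-t[0]))
z=P[...,2]
# rail bar
m=(abs(z-.27)<.012)&(P[...,0]>.5)&(P[...,1]<.35)&(P[...,1]>-.25)
v,u=np.nonzero(m); print("bar px",u.min(),u.max(),v.min(),v.max(),m.sum())
b=P[m]; l=cv2.fitLine(b[:,:2].astype(np.float32),cv2.DIST_HUBER,0,.01,.01).ravel(); print("bar line",l,np.median(b[:,2]))
d=(b[:,:2]-l[2:])@l[:2]; o=(b[:,:2]-l[2:])@[-l[1],l[0]]; k=abs(o)<.015; print("extent",d[k].min(),d[k].max())
for s in(d[k].min(),d[k].max()): print(l[2:]+s*l[:2])
# points in the box region
for zz in(.01,.03,.05,.07,.09,.13,.2,.24):
    m=(abs(z-zz)<.01)&(P[...,1]<-.15)&(P[...,1]>-.5)&(P[...,0]>.35)&(P[...,0]<.75)
    if m.any(): print(zz,m.sum(),np.percentile(P[m],[2,50,98],axis=0).ravel())
for n,px in dict(bl=(491,329),br=(625,334),tl=(500,243),tr=(628,250),lidL=(531,213),lidR=(673,222),ballL=(259,160),ballR=(483,192)).items():
    print(n,world(c,np.array([px])/1.4))
save(c,"box.png",(330,130,500,250),4.5); save(c,"rail.png",(170,100,360,180),4)
save(c,"tins.png",(135,180,340,260),3.8)
E
```

```text
odd [0.6783 0.2722] 0.6944658160209656 0.2291799783706665
odd [0.6898 0.105 ] 0.21067364513874054 0.5936397314071655
odd [ 0.6818 -0.1176] 0.2187606692314148 0.6288242936134338
odd [0.4423 0.1091] 0.14367054402828217 0.10149671882390976
odd [ 0.4399 -0.0221] 0.10123632103204727 0.15865738689899445
odd [0.4406 0.2217] 0.10264577716588974 0.3514956533908844
(array([0.4329, 0.0314]), 0.39842634195484117, array([0.5048, 0.0583]), (0.10127977281808853, 0.05779079347848892), 0.02986550217000783, 69) 22.82814784084852 0.07672181981172127
bar px 180 385 110 154 1147
bar line [0.1249 0.9922 0.6617 0.0625] 0.2722355035407954
extent -0.1996155925963246 0.20193210998154112
[ 0.6368 -0.1356]
[0.6869 0.2628]
0.01 7282 [ 0.3571 -0.4903  0.0001  0.5029 -0.3146  0.0031  0.7319 -0.1574  0.0146]
0.03 639 [ 0.415  -0.4578  0.0205  0.5868 -0.333   0.0312  0.7247 -0.1827  0.0398]
0.05 1297 [ 0.4199 -0.4572  0.0409  0.6983 -0.3137  0.049   0.7466 -0.197   0.059 ]
0.07 768 [ 0.4113 -0.4595  0.0605  0.5301 -0.3493  0.0733  0.7191 -0.1771  0.0789]
0.09 218 [ 0.5877 -0.4462  0.0808  0.5938 -0.2839  0.0896  0.7252 -0.1549  0.0997]
0.13 173 [ 0.5891 -0.452   0.1205  0.5939 -0.3262  0.1304  0.6019 -0.2035  0.1395]
0.2 210 [ 0.5914 -0.4544  0.1905  0.5963 -0.3255  0.2005  0.6017 -0.2044  0.2097]
0.24 243 [ 0.5929 -0.4559  0.2305  0.5982 -0.3246  0.2399  0.6055 -0.2008  0.2498]
bl [[ 0.4149 -0.1961  0.0009]]
br [[ 0.4074 -0.4535  0.077 ]]
tl [[ 0.5925 -0.204   0.0527]]
tr [[ 0.593  -0.5002 -0.0007]]
lidL [[ 0.6082 -0.2113  0.2563]]
lidR [[ 0.5988 -0.4597  0.2558]]
ballL [[0.6831 0.2488 0.2777]]
ballR [[ 0.6371 -0.125   0.2763]]
```

View pics/box.png

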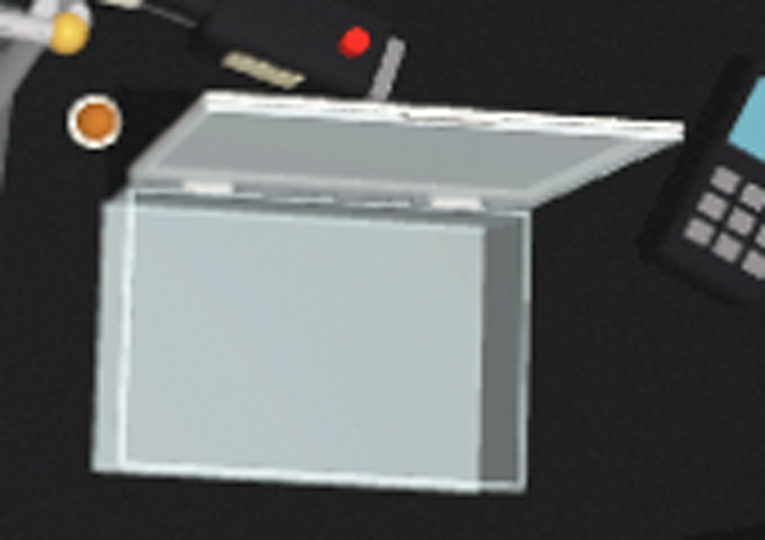

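View pics/rail.png

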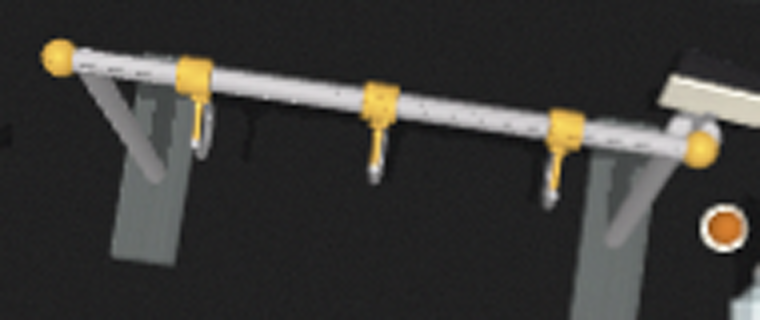

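View pics/tins.png

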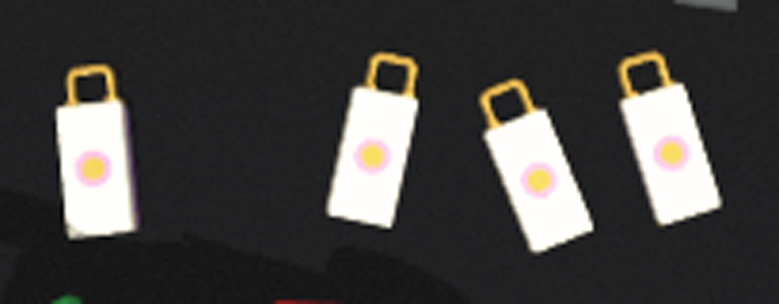

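The tins crop shows all four lids are cream with no loops hidden. I need a more robust fit: plane-intersect the lids, and refine the hooks in the rail frame from both cameras.

```bash
python3 - <<'E'
s=open('h.py').read().split("def tins")[0]
s+='''
def onplane(c,uv,z):
    """pixels -> world on the plane of height z"""
    A=world(c,uv,1.0); o=np.array(c["extrinsics"])[:3,3]; r=A-o
    return o+r*((z-o[2])/r[:,2])[:,None]
def tins(c=None):
    """(centre xy, yaw, eye xy, size, height) of every cream-lidded tin on the counter, top camera"""
    c=c or shot("top"); h,w=c["depth"].shape; v,u=np.mgrid[:h,:w]
    X=onplane(c,np.c_[u.ravel(),v.ravel()],.03).reshape(h,w,3); P=cloud(c)
    hsv=cv2.cvtColor(c["color"],cv2.COLOR_RGB2HSV).astype(int)
    zone=(X[...,0]>.28)&(X[...,0]<.60)&(X[...,1]>-.19)&(X[...,1]<.34)
    brass=(hsv[...,0]>10)&(hsv[...,0]<32)&(hsv[...,1]>110)&(hsv[...,2]>80)&zone
    lid=((c["color"].min(2)>190)&zone).astype(np.uint8)
    n,lab,st,_=cv2.connectedComponentsWithStats(lid); out=[]
    for i in range(1,n):
        if st[i,4]<250: continue
        q=np.argwhere(lab==i)[:,::-1]; hull=cv2.convexHull(q.astype(np.float32)).reshape(-1,2)
        W=onplane(c,hull,.03)[:,:2].astype(np.float32)
        (cx,cy),(a,b),_=r=cv2.minAreaRect(W); m=np.array([cx,cy])
        if not(.085<max(a,b)<.112 and .038<min(a,b)<.06): print("odd",m,a,b); continue
        B=cv2.boxPoints(r); e1,e2=B[1]-B[0],B[2]-B[1]; ax=e1 if np.hypot(*e1)>np.hypot(*e2) else e2
        ax=ax/np.hypot(*ax)
        d=np.hypot(*(X[...,:2]-m).transpose(2,0,1)); k=brass&(d>.055)&(d<.095)
        E=onplane(c,np.argwhere(k)[:,::-1],.015)[:,:2] if k.any() else np.empty((0,2))
        if len(E)<5: print("no eye",m); continue
        ax=ax*np.sign(ax@(E.mean(0)-m)); t=(E-m)@ax; far=E[t>t.max()-.006].mean(0)
        g=np.array([-ax[1],ax[0]]); 
        zz=np.median(P[lab==i][:,2])
        out.append((m,float(np.arctan2(ax[1],ax[0])),far,(a,b),float(zz),((far-m)@ax,(far-m)@g)))
    return out
YR=np.arctan2(-.1249,.9922); RX=np.array([np.cos(YR),np.sin(YR)]); RY=np.array([-RX[1],RX[0]])
R0=np.array([.6618,.0636])-.018*RX
def rail(P): d=P[...,:2]-R0; return np.stack([d@RX,d@RY,P[...,2]],-1)
'''
open('h.py','w').write(s)
E
python3 - <<'E'
from h import *
np.set_printoptions(precision=4,suppress=True)
for t in tins(): print(t[0],np.degrees(t[1]),t[2],t[3],t[4],t[5])
for n in("top","scene"):
    c=shot(n); r=rail(cloud(c)); print(n)
    hsv=cv2.cvtColor(c["color"],cv2.COLOR_RGB2HSV).astype(int)
    bar=r[(abs(r[...,2]-.266)<.012)&(abs(r[...,0]-.018)<.02)&(abs(r[...,1])<.19)]
    for y0 in(-.15,-.05,.05,.15):
        k=abs(bar[:,1]-y0)<.025; print(" bar",y0,np.percentile(bar[k][:,[0,2]],[5,50,95],axis=0).ravel())
    for y0 in(.11,0,-.11):
        k=(abs(r[...,1]-y0)<.025)&(abs(r[...,0])<.04)&(r[...,2]>.18)&(r[...,2]<.25)
        q=r[k]; print(" hook",y0,len(q),np.percentile(q,[3,50,97],axis=0).ravel())
        for a in np.arange(.19,.25,.01):
            j=q[abs(q[:,2]-a)<.005]
            if len(j): print("   z%.2f"%a,len(j),j.min(0),j.max(0))
        k=(hsv[...,0]>10)&(hsv[...,0]<32)&(hsv[...,1]>110)&(hsv[...,2]>90)&(abs(r[...,1]-y0)<.03)&(abs(r[...,2]-.27)<.02)&(abs(r[...,0]-.018)<.02)
        print("  collar y",r[k].mean(0),k.sum())
c=shot("scene"); save(c,"hk.png",(190,190,330,270),5)
E
```

```text
[0.4502 0.1553] -10.871878686745163 [0.5277 0.1417] (0.0488533191382885, 0.09974009543657303) 0.029796026476535786 (np.float64(0.07866635328610948), np.float64(0.0012210662999191748))
[ 0.4564 -0.0739] 18.205897781226344 [ 0.5316 -0.0488] (0.09988518059253693, 0.04941980540752411) 0.02995628267976347 (np.float64(0.07922666478367989), np.float64(0.00038878609967748286))
[0.4341 0.0275] 23.431472258112816 [0.5064 0.059 ] (0.09984012693166733, 0.048774603754282) 0.03013542364031463 (np.float64(0.07895032752209036), np.float64(0.00016376046791825852))
top
 bar -0.15 [0.0131 0.266  0.018  0.2714 0.0251 0.2744]
 bar -0.05 [0.013  0.2675 0.0181 0.2713 0.0248 0.2746]
 bar 0.05 [0.0129 0.2673 0.0177 0.2716 0.0248 0.2744]
 bar 0.15 [0.0129 0.2665 0.0176 0.2718 0.0249 0.2753]
 hook 0.11 61 [-0.0139  0.1055  0.195   0.0053  0.1089  0.2239  0.0172  0.1118  0.2427]
   z0.19 2 [0.0007 0.1077 0.1929] [0.0017 0.1126 0.1939]
   z0.20 18 [-0.0068  0.1068  0.1953] [0.0169 0.1115 0.2046]
   z0.21 6 [-0.0142  0.1062  0.2057] [0.0173 0.111  0.2125]
   z0.22 5 [-0.0139  0.1067  0.2157] [0.0184 0.1094 0.2239
[... 2005 characters left out ...]
.2051] [0.0238 0.0035 0.2142]
   z0.22 14 [-0.0095 -0.0016  0.2153] [0.025  0.0041 0.2248]
   z0.23 19 [-0.0099 -0.0014  0.2256] [0.0263 0.0038 0.2342]
   z0.24 27 [-0.0058 -0.0047  0.235 ] [0.0244 0.0055 0.2449]
  collar y [0.0263 0.0023 0.2715] 100
 hook -0.11 113 [-0.0095 -0.112   0.1984  0.0153 -0.108   0.2202  0.0249 -0.1047  0.2467]
   z0.20 24 [-0.0057 -0.1125  0.1967] [ 0.0183 -0.1048  0.2049]
   z0.21 21 [-0.0097 -0.1111  0.2054] [ 0.0256 -0.1057  0.2145]
   z0.22 19 [-0.0107 -0.1121  0.215 ] [ 0.0246 -0.1059  0.2244]
   z0.23 19 [-0.0107 -0.1136  0.226 ] [ 0.0252 -0.1067  0.2346]
   z0.24 21 [-0.0043 -0.1145  0.2356] [ 0.0244 -0.1014  0.2446]
  collar y [ 0.0265 -0.1068  0.2724] 86
```

View pics/hk.png

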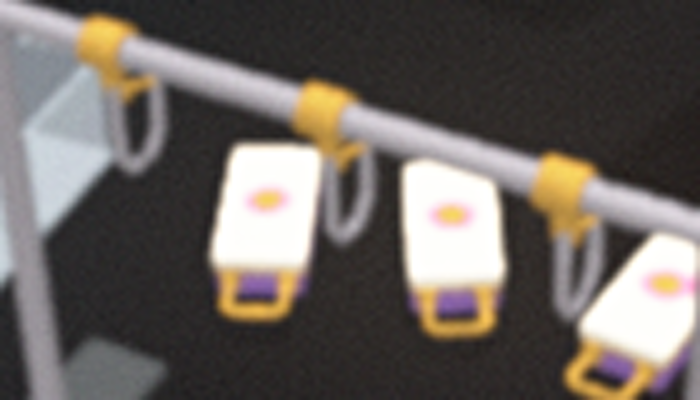

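Both cameras agree on the rail frame to about 2 mm. Tin 1 lies at y≈0.39, outside my search zone, so I'll widen the zone, write the motion helpers and check IK.

```bash
sed -i 's/(X\[...,1\]<.34)/(X[...,1]<.47)/; s/(X\[...,0\]<.60)/(X[...,0]<.58)/' h.py; cat >> h.py <<'E'
from scipy.spatial.transform import Rotation as Ro
GX,ZT=.025,.004          # where the TCP stands in the tin's frame
HOOK={1:.110,2:0.,3:-.110}
def tinR(yaw,p=0.): return Ro.from_euler("z",yaw)*Ro.from_euler("y",-p)
def quat(yaw,p=0.,flip=False):
    R=tinR(yaw,p)*Ro.from_euler("x",np.pi)
    if flip: R=R*Ro.from_euler("z",np.pi)
    return R.as_quat(scalar_first=True)
def tcp_for_eye(E,yaw,p): return np.asarray(E)+tinR(yaw,p).apply([GX-.078,0,ZT-.015])
def hookpt(k,x,dz): return np.r_[R0+(x+.001)*RX+HOOK[k]*RY,.200+dz]
def fz(n=12):
    r=[]
    for _ in range(n): hold(.03); r.append(current_ft_force())
    return np.mean(r,0)
def pick(t,flip,up=.14):
    m,yaw=t[0],t[1]; q=quat(yaw,0,flip); g=m+GX*np.array([np.cos(yaw),np.sin(yaw)])
    gripper_to(.76,55); move_ptp(np.r_[g,.10],q); f0=fz()
    servo_line(np.r_[g,ZT],speed=.12); gripper_to(0.,55)
    servo_line(np.r_[g,up],speed=.12); hold(.3); f1=fz()
    w=f0[2]-f1[2]; print("weight N %.2f grip %.3f"%(w,current_grip_width()),"t",current_time_s()); return w
def hang(k,flip,p0=.35,p1=1.2):
    def line(x,dz,p,**kw): return servo_line(tcp_for_eye(hookpt(k,x,dz),YR,p),quat(YR,p,flip),**kw)
    move_ptp(tcp_for_eye(hookpt(k,-.09,.068),YR,p0),quat(YR,p0,flip))
    line(-.003,.062,p0,speed=.1); f0=fz(4)
    s=line(-.003,.003,p0,speed=.04,stop_force=25); print("stop",s,fz(4)-f0,current_position())
    line(.0,.001,p0,speed=.05); print("seat",fz(4)-f0)
E
python3 - <<'E'
from h import *
np.set_printoptions(precision=3,suppress=True)
for t in tins():
    print(t[0],np.degrees(t[1]),t[3],t[4],np.round(t[5],4))
    g=t[0]+GX*np.array([np.cos(t[1]),np.sin(t[1])])
    for f in(0,1): print("  ",f,ik(np.r_[g,ZT],quat(t[1],0,f)))
for k in HOOK:
  for f in(0,1):
    for x,dz,p in((-.09,.068,.35),(0,0,.35),(0,0,.9),(0,0,1.2),(0,0,1.4)): print(k,f,p,ik(tcp_for_eye(hookpt(k,x,dz),YR,p),quat(YR,p,f)))
E
```

```text
[0.45  0.155] -10.871878686745163 (0.0488533191382885, 0.09974009543657303) 0.030180727724150258 [0.079 0.001]
   0 [ 0.304  0.473  2.049 -0.     0.62   2.065]
   1 [ 0.304  0.473  2.049 -0.     0.62  -1.077]
[ 0.456 -0.074] 18.205897781226344 (0.09988518059253693, 0.04941980540752411) 0.030010699730433688 [0.079 0.   ]
   0 [-0.14   0.459  2.078 -0.     0.605  1.113]
   1 [-0.14   0.459  2.078 -0.     0.605 -2.028]
[0.436 0.369] 7.971921661233545 (0.09990262985229492, 0.04869915917515755) 0.03010541876843842 [ 0.079 -0.   ]
   0 [ 0.676  0.572  1.842 -0.     0.727  2.108]
   1 [ 0.676  0.572  1.842 -0.     0.727 -1.033]
[0.434 0.027] 23.431472258112816 (0.09984012693166733, 0.048774603754282) 0.029967844134026755 [0.079 0.   ]
   0 [ 0.078  0.433  2.133 -0.     0.576  1.24 ]
   1 [ 0.078  0.433  2.133 -0.     0.576 -1.901]
1 0 0.35 [ 0.473  0.075  1.984 -0.27   0.808  2.33 ]
1 0 0.35 [ 0.377  0.279  1.901 -0.269  0.669  2.26 ]
1 0 0.9 [ 0.537  0.363  2.22   4.329  0.546 -2.25 ]
1 0 1.2 [ 0.597  0.58   2.295  3.958  1.008 -1.778]
1 0 1.4 [ 0.612  0.763  2.289  3.892  1.334 -1.633]
1 
[... 571 characters left out ...]
77  0.215  1.99  -0.179  0.609 -1.138]
2 1 0.9 [0.291 0.303 2.335 3.911 0.473 1.128]
2 1 1.2 [0.339 0.564 2.422 3.64  1.062 1.491]
2 1 1.4 [0.351 0.781 2.414 3.614 1.448 1.596]
3 0 0.35 [-0.034 -0.061  2.121 -0.047  0.733  1.692]
3 0 0.35 [-0.051  0.183  2.031 -0.046  0.578  1.679]
3 0 0.9 [-0.02   0.273  2.392  3.34   0.428 -1.687]
3 0 1.2 [-0.007  0.563  2.487  3.265  1.109 -1.583]
3 0 1.4 [-0.003  0.804  2.479  3.262  1.54  -1.554]
3 1 0.35 [-0.034 -0.061  2.121 -0.047  0.733 -1.45 ]
3 1 0.35 [-0.051  0.183  2.031 -0.046  0.578 -1.463]
3 1 0.9 [-0.02   0.273  2.392  3.34   0.428  1.455]
3 1 1.2 [-0.007  0.563  2.487  3.265  1.109  1.559]
3 1 1.4 [-0.003  0.804  2.479  3.262  1.54   1.588]
```

```bash
python3 - <<'E'
from h import *
np.set_printoptions(precision=4,suppress=True)
c=shot("top")
px=np.array([(122,465),(523,490),(132,190),(530,212)])/4.5+[330,130]
Q=onplane(c,px,.075); print(Q[:,:2]); print("box centre",Q[:,:2].mean(0),"w",np.linalg.norm(Q[0]-Q[1]),"yaw",np.arctan2(-(Q[0]-Q[1])[0],(Q[0]-Q[1])[1]))
T=sorted(tins(c),key=lambda t:-t[0][1]); print([t[0] for t in T])
q0=current_joint_pos()
w=pick(T[0],True); print(current_joint_pos())
# how far the tilt goes without the wrist turning over
for k in HOOK: print(k,[(p,np.round(ik(tcp_for_eye(hookpt(k,0,.001),YR,p),quat(YR,p,True))[3],2)) for p in(.5,.6,.7,.8,.9)])
E
```

```text
[[ 0.4184 -0.1987]
 [ 0.4066 -0.4538]
 [ 0.5924 -0.2053]
 [ 0.5839 -0.4622]]
box centre [ 0.5003 -0.33  ] w 0.25543513446284244 yaw -0.04631979806724414
[array([0.4364, 0.3687]), array([0.4502, 0.1553]), array([0.4341, 0.0275]), array([ 0.4564, -0.0739])]
weight N 0.30 grip 0.536 t 5.9833
[ 0.6765  0.3834  1.7717  0.      0.9865 -1.0335]Traceback (most recent call last):
  File "<stdin>", line 10, in <module>
TypeError: 'NoneType' object is not subscriptable
```

The first tin is empty at 0.3 N, so it goes into the box.

```bash
cat >> h.py <<'E'
BC,BY=np.array([.5003,-.330]),-.046
BX=np.array([np.cos(BY),np.sin(BY)]); BV=np.array([-BX[1],BX[0]])
def stow(off,z=.011,flip=True,mid=True):
    """set the tin held into the box, its middle 15 mm short of the box's, off along the box's y"""
    g=BC+(-.015+GX)*BX+off*BV; q=quat(BY,0,flip)
    if mid: move_ptp(np.r_[.42,-.10,.20],q)
    move_ptp(np.r_[g,.17],q); s=servo_line(np.r_[g,z],speed=.1,stop_force=12); print("touch",s,current_position())
    gripper_to(.66,55); servo_line(np.r_[g,.17],speed=.2); print("t",current_time_s())
E
python3 - <<'E'
from h import *
hold(.3); print(fz(20), current_grip_width())
stow(-.085); print(fz())
c=shot("top"); save(c,"s1.png",(120,100,500,260),2.1)
np.set_printoptions(precision=4,suppress=True)
for t in tins(c): print(t[0],np.degrees(t[1]))
for k in HOOK:
  for p in(.5,.6,.7,.8,.9):
    j=ik(tcp_for_eye(hookpt(k,0,.001),YR,p),quat(YR,p,True)); print(k,p,None if j is None else np.round(j,2))
E
```

```text
[ 0.04030214  0.12168502 -0.41397036] 0.5395332169435051
touch True [ 0.5044247  -0.41262422  0.03350129]
t 12.3333
[ 0.31013884 -0.06307261 -0.3503856 ]
[0.4502 0.1553] -10.664740522414554
[ 0.456  -0.0726] 16.997888805970312
[0.4353 0.0286] 22.89752741475751
1 0.5 [ 0.42  0.26  2.   -0.54  0.5  -0.59]
1 0.6 [ 0.45  0.27  2.07 -0.85  0.42 -0.28]
1 0.7 [ 0.48  0.28  2.12 -1.26  0.4   0.15]
1 0.8 None
1 0.9 [0.54 0.36 2.22 4.33 0.54 0.89]
2 0.5 [ 0.21  0.19  2.1  -0.41  0.4  -0.9 ]
2 0.6 [ 0.23  0.2   2.16 -0.76  0.29 -0.53]
2 0.7 None
2 0.8 [0.27 0.25 2.28 4.23 0.32 0.79]
2 0.9 [0.29 0.3  2.33 3.91 0.47 1.12]
3 0.5 [-0.04  0.16  2.14 -0.12  0.34 -1.39]
3 0.6 [-0.04  0.16  2.21 -0.28  0.18 -1.22]
3 0.7 None
3 0.8 [-0.03  0.21  2.34  3.47  0.22  1.32]
3 0.9 [-0.02  0.27  2.39  3.34  0.42  1.45]
```

View pics/s1.png

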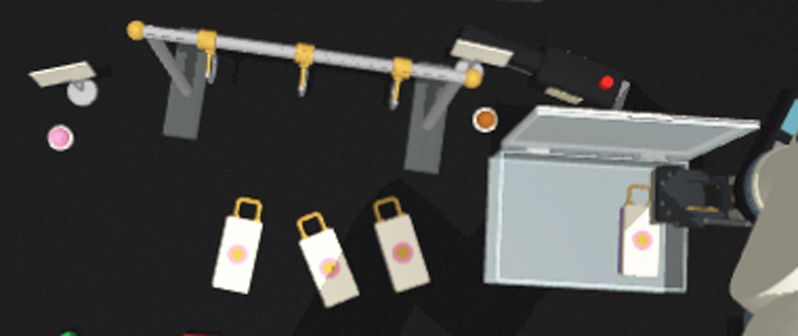

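Tin 1 lies flat in the box, though a finger grazed the wall at offset .085, so I'll use a smaller one next time. Next is the tin at (0.45, 0.155).

```bash
python3 - <<'E'
from h import *
T=sorted(tins(),key=lambda t:-t[0][1])
move_ptp(np.r_[.42,-.10,.25],quat(0,0,True))
w=pick(T[0],True)
E
```

```text
weight N 0.46 grip 0.542 t 19.3583
```

Another empty one. I'll stow it on the other side, then heft the next.

```bash
python3 - <<'E'
from h import *
stow(.065)
move_ptp(np.r_[.42,-.10,.25],quat(0,0,True))
c=shot("top"); T=sorted(tins(c),key=lambda t:-t[0][1]); print([(t[0],t[1]) for t in T])
w=pick(T[0],True)
c=shot("top"); save(c,"s2.png",(120,100,500,260),2.1)
E
```

```text
touch False [ 0.51366758 -0.26574357  0.01158832]
t 24.225
odd [ 0.41607815 -0.16662945] 0.05365971848368645 0.28423309326171875
[(array([0.43396592, 0.0276783 ]), 0.40895610067697885)]
weight N 2.28 grip 0.543 t 30.0583
```

View pics/s2.png

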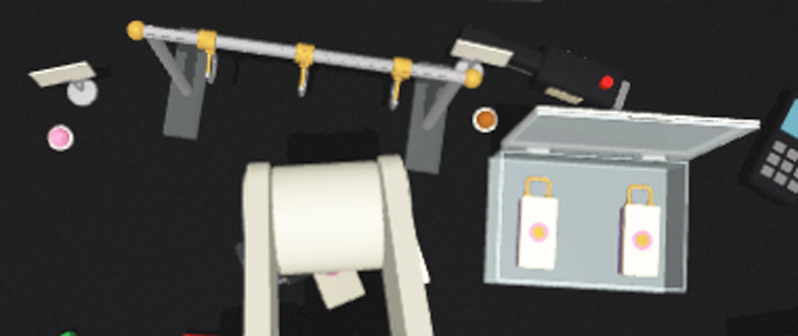

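Both empties lie well inside the box. The third tin is full at 2.28 N, so I'll take it to hook 2 and insert it without releasing yet.

```bash
python3 - <<'E'
from h import *
np.set_printoptions(precision=4,suppress=True)
hang(2,True); print(tcp_for_eye(hookpt(2,0,.001),YR,.35),current_position(),current_time_s())
c=shot("scene"); save(c,"g2.png",(190,170,330,270),5)
E
```

```text
stop False [ 1.9989 -0.3125  0.9709] [0.5965 0.0719 0.1748]
seat [ 0.8693 -0.294   0.2418]
[0.5993 0.0715 0.1725] [0.5991 0.0714 0.1723] 34.2
```

View pics/g2.png

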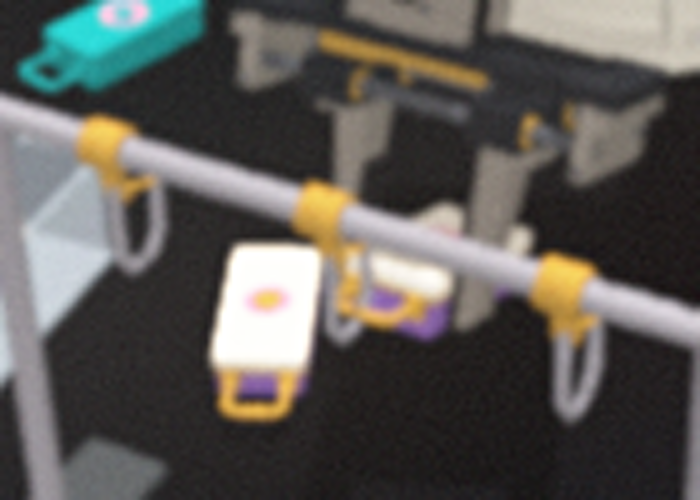

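```bash
python3 - <<'E'
from h import *
np.set_printoptions(precision=4,suppress=True)
for n in("scene","top"):
    c=shot(n); r=rail(cloud(c)); hsv=cv2.cvtColor(c["color"],cv2.COLOR_RGB2HSV).astype(int)
    k=(hsv[...,0]>8)&(hsv[...,0]<35)&(hsv[...,1]>90)&(hsv[...,2]>70)&(abs(r[...,1])<.04)&(r[...,2]>.15)&(r[...,2]<.262)&(abs(r[...,0])<.06)
    v,u=np.nonzero(k); print(n); print(np.c_[(u-190)*5,(v-170)*5,r[k]*1000].round(0).astype(int)[::2].tolist())
print(current_grip_width(),current_ft_force(),current_ft_torque())
E
```

```text
scene
[[335, 185, -49, -37, 225], [300, 230, 26, -8, 259], [315, 240, 26, -1, 256], [325, 240, 24, 3, 256], [335, 240, 29, 11, 262], [345, 240, -45, -30, 199], [315, 245, 26, -1, 253], [325, 245, 23, 2, 252], [335, 245, 20, 5, 251], [345, 245, 2, -1, 237], [355, 245, -3, 1, 235], [320, 250, 24, 0, 250], [330, 250, 23, 4, 250], [340, 250, 14, 4, 244], [350, 250, 4, 2, 237], [330, 255, 22, 3, 247], [340, 255, 15, 5, 243], [335, 260, 17, 3, 241], [340, 265, 14, 4, 236], [345, 270, -25, -18, 200], [345, 275, -23, -17, 198], [355, 275, -24, -13, 199], [345, 280, -20, -16, 198], [355, 280, -22, -11, 198], [345, 285, -15, -13, 200], [355, 285, -21, -11, 196], [345, 290, -15, -13, 197], [355, 290, -20, -10, 194], [345, 295, -20, -16, 189], [405, 295, -24, 13, 197], [415, 295, -25, 17, 198], [335, 300, 2, -8, 204], [345, 300, 2, -3, 206], [405, 300, -19, 16, 198], [415, 300, -20, 20, 199], [425, 300, -25, 22, 197], [345, 305, 1, -3, 203], [355, 305, 3, 3, 206], [405, 305, -14, 19, 201], [415, 305, -21, 20, 196], [345, 310, 4, -1, 203], [355, 310, 2, 2, 202], [365, 310, 2, 7, 204], [395, 310, 
[... 815 characters left out ...]
8, 201], [395, -140, -1, -13, 199], [335, -135, -7, 16, 199], [395, -135, -4, -14, 202], [335, -130, -10, 16, 198], [395, -130, -5, -14, 198], [335, -125, -13, 16, 199], [395, -125, -8, -14, 197], [335, -120, -15, 15, 198], [395, -120, -11, -15, 200], [335, -115, -16, 15, 194], [395, -115, -13, -15, 198], [330, -110, -19, 17, 192], [395, -110, -16, -16, 201], [330, -105, -22, 17, 194], [395, -105, -18, -16, 197], [325, -100, -26, 19, 197], [335, -100, -25, 14, 196], [395, -100, -21, -16, 198], [335, -95, -26, 14, 193], [390, -95, -22, -14, 194], [385, -90, -26, -12, 196], [395, -90, -25, -17, 197], [390, -85, -28, -15, 194]]
0.5422122252769843 [-0.2439 -0.5009 -1.5259] [0.0442 0.2594 0.011 ]
```

The depth points confirm it. The end wire sits at rail x≈0–2 mm and z≈200 mm, the loop sides are at y≈±15, and the gate is back up at z 233–240. Now I'll loosen the grip, walk the tin down its arc and release.

```bash
cat >> h.py <<'E'
def letdown(k,flip,pt=.35,p1=1.4,n=6):
    """loose grip, swing the tin down about the wire with the tool's tilt kept, let go, back off"""
    E=hookpt(k,0,.001); q=quat(YR,pt,flip); zt=tinR(YR,pt).apply([0,0,-1])
    gripper_to(0.,5)
    for p in np.linspace(pt,p1,n+1)[1:]:
        T=E+tinR(YR,p).apply([GX-.078,0,ZT+pinch_z-.015])+pinch_z*zt; servo_line(T,q,speed=.06)
    print("down",current_ft_force(),current_grip_width())
    hold(.3); gripper_to(.66,5); T=current_position()-np.r_[.11*RX,0]; servo_line(T,q,speed=.08)
    servo_line(T+[0,0,.12],q,speed=.2); print("t",current_time_s())
def brass(k,n="scene"):
    c=shot(n); r=rail(cloud(c)); hsv=cv2.cvtColor(c["color"],cv2.COLOR_RGB2HSV).astype(int)
    m=(hsv[...,0]>8)&(hsv[...,0]<35)&(hsv[...,1]>90)&(hsv[...,2]>70)&(abs(r[...,1]-HOOK[k])<.03)&(r[...,2]>.15)&(r[...,2]<.25)&(abs(r[...,0])<.035)
    print(n,(r[m]*1000).round().astype(int)[::2].tolist()); return c
E
python3 - <<'E'
from h import *
letdown(2,True)
c=brass(2); save(c,"g3.png",(190,170,330,290),5)
E
```

```text
down [ 1.69872405 -0.43089527 -0.00784116] 0.5451052767765183
t 39.3583
scene [[7, 0, 241], [1, 1, 237], [-6, 2, 233], [16, 5, 246], [2, 1, 235], [18, 4, 245], [20, 5, 243], [19, 7, 241], [4, -4, 205], [2, 0, 205], [4, -4, 202], [3, 0, 203], [1, 5, 203], [2, 10, 206], [3, 3, 201], [1, 7, 201], [-2, 13, 201], [5, 14, 204], [3, -15, 189], [3, 16, 200], [5, -15, 187], [4, 18, 199], [2, -14, 183], [4, 16, 196], [4, -18, 180], [1, -15, 178], [-2, -11, 178], [4, 18, 193], [4, -16, 177], [2, -11, 178], [2, 17, 189], [8, -13, 179], [3, -11, 176], [2, 17, 186], [6, -15, 174], [5, -10, 175], [-7, 14, 175], [0, 18, 179], [5, 16, 179], [1, 19, 177], [10, 16, 180], [5, 18, 177], [0, 20, 174], [7, 17, 175], [6, 21, 176]]
```

View pics/g3.png

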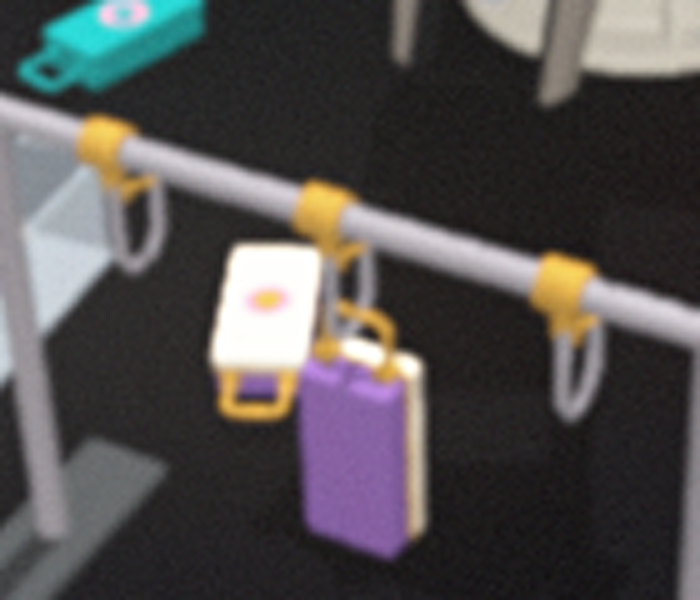

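The tin on hook 2 hangs free with its gate shut. Now the last tin.

```bash
sed -i 's/X\[...,1\]>-.19/X[...,1]>-.165/' h.py; python3 - <<'E'
from h import *
np.set_printoptions(precision=4,suppress=True)
T=tins(); print([(t[0],t[1],t[3]) for t in T])
assert len(T)==1
w=pick(T[0],True)
if w>1.3:
    hang(3,True); brass(3,"top"); c=brass(3)
E
```

```text
odd [0.3724 0.126 ] 0.2499680370092392 0.22430458664894104
odd [0.365  0.2759] 0.175180584192276 0.034355662763118744
[(array([ 0.4564, -0.0739]), 0.31775285956393, (0.09988518059253693, 0.04941980540752411))]
weight N 2.31 grip 0.544 t 44.4417
stop False [ 1.3448 -0.1131  0.2606] [ 0.5829 -0.0373  0.1748]
seat [ 0.1852 -0.2923 -0.5086]
top [[15, -107, 241], [15, -111, 244], [18, -108, 221], [13, -112, 240], [16, -109, 217], [11, -112, 240], [8, -110, 239], [15, -110, 206], [13, -111, 204], [2, -109, 234], [0, -110, 231], [-3, -110, 234], [0, -97, 206], [1, -102, 205], [4, -110, 195], [-4, -113, 232], [-3, -97, 205], [-1, -102, 203], [0, -107, 201], [1, -115, 201], [2, -120, 202], [-3, -93, 196], [-4, -98, 201], [0, -120, 200], [0, -125, 200], [-7, -96, 202], [-3, -126, 202], [-9, -96, 200], [-5, -128, 201], [-12, -96, 201], [-7, -126, 199], [-14, -97, 199], [-9, -127, 196], [-16, -97, 194], [-13, -127, 201], [-18, -95, 194], [-14, -128, 197], [-21, -96, 194], [-17, -128, 196], [-25, -93, 197], [-22, -99, 190], [-18, -129, 193], [-27, -96, 197], [-22, -126, 196], [-25, -124, 197], [-24, -129, 197], [-28, -129, 200]]
scene [[-5, -113, 234], [11, -111, 242], [10, -107, 243], [0, -108, 236], [21, -112, 245], [19, -108, 245], [15, -105, 244], [22, -104, 246], [20, -105, 242], [-24, -130, 196], [-16, -124, 200], [-12, -127, 199], [-15, -123, 199], [-3, -123, 204], [-11, -123, 199], [-21, -125, 191], [-25, -94, 199], [1, -117, 206], [-21, -97, 198], [-22, -91, 199], [-25, -88, 198], [2, -116, 204], [1, -112, 205], [-16, -93, 199], [-22, -92, 196], [-30, -92, 191], [6, -111, 205], [3, -107, 204], [3, -101, 207], [-15, -93, 197], [-20, -91, 195], [0, -113, 198], [4, -104, 203], [2, -100, 204], [1, -95, 205], [-5, -94, 201], [-10, -92, 199], [-20, -94, 191], [-22, -89, 191], [3, -97, 202], [-2, -95, 200], [-23, -105, 182]]
```

Seated the same way as before. I'll let it down, release, then check both hooks before closing the lid.

```bash
python3 - <<'E'
from h import *
letdown(3,True)
q=quat(BY,0,True)
move_ptp(np.r_[.42,-.10,.30],q); hold(.5)
brass(3); brass(2); c=shot("scene"); save(c,"g4.png",(60,120,400,330),2.3)
H=BC+.09*BX
print(current_time_s(),H,[ik(np.r_[H+d*BX,z],q) for d,z in((.07,.33),(.05,.23),(-.16,.09))])
t=shot("top"); P=cloud(t); d=P[...,:2]-H; X,Y,Z=d@BX,d@BV,P[...,2]
k=(abs(Y)<.13)&(abs(X)<.06)&(Z>.09)&(Z<.27); l=np.polyfit(Z[k]-.075,X[k],1); print("lid lean",l,Z[k].max(),k.sum())
E
```

```text
down [ 2.4089232  -0.10313218 -0.5162585 ] 0.5429613281340862
t 53.4583
scene [[-1, -110, 237], [14, -109, 244], [5, -110, 238], [0, -109, 236], [-6, -108, 232], [22, -109, 247], [19, -106, 246], [9, -108, 239], [16, -105, 242], [18, -104, 240], [3, -119, 203], [2, -113, 205], [3, -119, 201], [3, -113, 203], [2, -108, 204], [1, -103, 204], [1, -109, 200], [3, -102, 203], [2, -97, 204], [4, -102, 201], [0, -99, 200], [3, -97, 200], [2, -92, 200], [2, -92, 197], [4, -94, 195], [1, -128, 179], [-3, -125, 177], [3, -95, 192], [5, -129, 178], [4, -123, 180], [1, -120, 178], [8, -127, 178], [6, -122, 178], [1, -120, 175], [3, -93, 187], [7, -125, 175], [5, -121, 175], [2, -94, 179], [6, -95, 179], [4, -90, 179], [3, -97, 173], [5, -90, 178], [-3, -90, 172], [8, -91, 176]]
scene [[6, -1, 240], [2, 1, 238], [-1, 4, 237], [19, 4, 248], [8, 2, 240], [20, -5, 242], [20, 3, 246], [16, 5, 244], [18, 6, 243], [1, -5, 205], [2, -3, 204], [-1, 1, 203], [4, -2, 202], [3, 3, 204], [1, 7, 204], [2, 0, 199], [2, 5, 201], [0, 9, 201], [1, 14, 203], [5, 11, 203], [3, 16, 203], [4, 13, 200], [4, 19, 202], [3, -13, 186], [3, 18, 198], [3, -13, 183], [4, 16, 195], [2, -19, 178], [2, -14, 180], [-3, -12, 177], [3, 18, 193], [6, -17, 179], [6, -12, 180], [1, -10, 177], [7, -19, 176], [7, -14, 178], [3, -11, 176], [3, 17, 186], [9, -10, 178], [4, 18, 185], [2, 16, 179], [4, 13, 177], [3, 17, 178], [2, 22, 179], [5, 16, 176], [6, 21, 179], [-2, 22, 174], [8, 20, 177]]
54.6667 [ 0.5902048  -0.33413854] [array([-4.74468949e-01,  4.67985453e-01,  1.21118067e+00, -4.44089210e-16,
        1.46242653e+00, -1.99926528e+00]), array([-4.85959463e-01,  4.94220272e-01,  1.38265036e+00, -4.44089210e-16,
        1.26472202e+00, -2.01075579e+00]), array([-6.52199661e-01,  3.78877408e-01,  1.91945138e+00, -4.44089210e-16,
        8.43263863e-01, -2.17699599e+00])]
lid lean [ 0.05826402 -0.00035484] 0.26802044654180535 1980
```

View pics/g4.png

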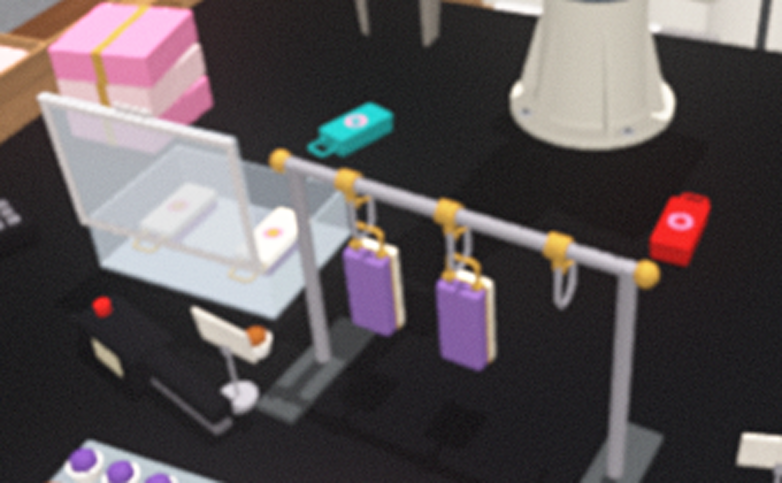

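Both full tins hang with their gates shut, and both empties are in the box. No cream tins remain on the counter, so I'll close the lid.

```bash
python3 - <<'E'
from h import *
np.set_printoptions(precision=3,suppress=True)
q=quat(BY,0,True); H=BC+.09*BX
def P(x,z): return np.r_[H+x*BX,z]
def arc(th,r=.165,d=.012): return P(-r*np.cos(th)+d*np.sin(th),.075+r*np.sin(th)+d*np.cos(th))
gripper_to(0.,20)
move_ptp(P(-.09,.34),q); move_ptp(P(.07,.34),q); servo_line(P(.07,.23),q,speed=.15)
for th in np.linspace(1.6,.0,13): servo_line(arc(th),q,speed=.08)
f0=fz(4); print(f0,current_position())
s=servo_line(P(-.165,.078),q,speed=.03,stop_force=8); print("press",s,fz(4),current_position())
servo_line(P(-.165,.22),q,speed=.15); move_ptp(np.r_[.35,-.1,.35],q); print(current_time_s())
t=shot("top"); W=cloud(t); d=W[...,:2]-H; X,Y,Z=d@BX,d@BV,W[...,2]
for x in(-.17,-.12,-.06,-.02):
    k=(abs(Y)<.12)&(abs(X-x)<.012); print(x,np.median(Z[k]),np.percentile(Z[k],90))
save(t,"f.png",(120,90,500,290),2.1); tins(t)
E
```

```text
[ 0.188  0.625 -0.142] [ 0.426 -0.327  0.087]
press True [-1.389  1.273  9.603] [ 0.426 -0.327  0.082]
66.825
-0.17 0.08234538607836084 0.08676254520989168
-0.12 0.0814497221269952 0.08412700902239556
-0.06 0.0814209979717826 0.08419185995211764
-0.02 0.08145399344417292 0.08441414629826585
```

View pics/f.png

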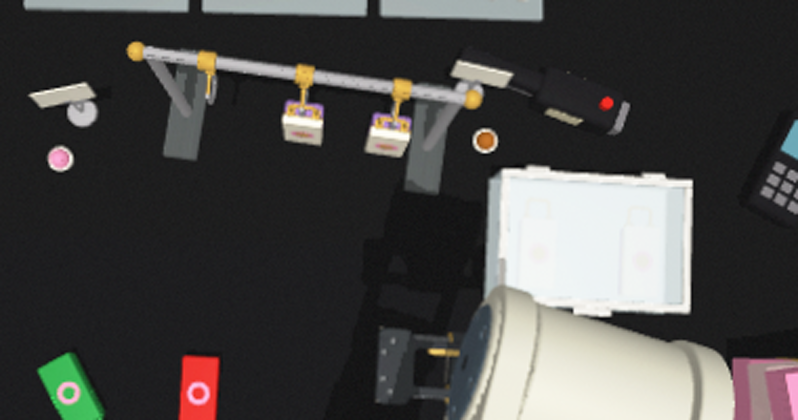

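The lid is flat at z≈0.081 with both empties inside. The two full tins hang on their hooks and nothing else has been disturbed.

```bash
python3 -c "
from workcell import *
hold(.5); print(job_done())"
```

```text
the job is handed in; nothing more can be done
None
```

I handed the job in: the two full tins hang on hooks 2 and 3 with the gates shut, and the two empty tins are in the refill box with its lid closed.

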